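# Jog the welding turntable

## Task

Jog the bench welding turntable round by about a sixth of a turn: press its jog button, the wide mushroom-headed one on the apron on the turntable's robot side, hold it down for about three seconds without letting up, then release it and move clear. Do not press the narrow button beside it, which starts the weld cycle.

Things in the scene. Friction and masses are not known exactly. Their poses are not given: they have to be found in the camera images.
- jog_top (a point): Top centre of the jog button: black mushroom head 42 mm across on a stem and 56 mm square plate, 92 mm above the table. Its x axis points to the platter. It stands on the grey apron (top 60 mm up) 160 mm before the platter's axis, 55 mm left or right of the middle. Platter: steel disc 220 mm across, top 85 mm up, workpiece on it to 120 mm up. Press down from above, best with closed fingers.
- jog (a joint): Travel of the jog button in m: about 0 when up, grows when pressed, bottoms at 0.006. Spring 2.5 N at first, 6 N at the bottom; it comes up by itself. While it is down (even 1 mm) the platter's brake is off and it turns anticlockwise seen from above at a steady 20 degrees per second; when the button comes up the platter stops at once.
- pin_top (a point): Top centre of the upright dark steel pin (12 mm across, 30 mm tall) near the rim of the turning platter, 90 mm from the platter's axis and 115 mm above the table. It goes round with the platter and starts at any angle; a sixth of a turn carries it 90 mm in a straight line from where it was.
- cycle (a joint): Travel of the weld cycle button in m: about 0 when up, grows when pressed, bottoms at 0.006 (2.5 to 6 N). A black straight plunger 20 mm across on the same kind of plate on the same apron, top also 92 mm above the table, 110 mm to the side of the jog button. Not to be pressed.

How it is judged:
By the outcome, as a careful person would: the job done as asked, in the order asked, and still so for the second after the job is handed in, with the robot touching nothing.
It also fails if it takes over 30 s, if anything falls off the work surface, if the arm or the gripper's body presses on something with over 40 N, if the wrist force passes 120 N, or if a joint passes its speed limit or range.

## Robot

A 6-joint arm with a two-finger parallel gripper is mounted at the origin on the work surface. World frame = base frame: x ahead of the robot, y to its left, z up, the work surface at z = 0. Lengths are in mm, angles in rad, forces in N, time in s.
With the tool pointing down it reaches from about 400 to 925 mm from the base axis. Payload 12.5 kg.
Tool frame: the origin (TCP) lies at the centre of the arm's flange, where the gripper is bolted on; the fingertips stand 190 mm ahead of it and the grasp point (between the pads) lies 171 mm ahead of it; z points along the fingers, y is the line along which they close (so a half turn about z gives the same grasp; the last joint's range is limited). The gripper opens to 95 mm and grips with 3 to 60 N. Pads are 20 mm wide; open, the fingers measure 119 mm over their backs; the gripper's body (75 mm by 180 mm) begins 59 mm behind the grasp point.
Start: joints at [1.1, 0.491, 1.559, -0, 1.092, -0.106], TCP at [222.953, 583.881, 404.761] pointing down, gripper open.
Joint ranges: [-3.1, 3.1], [-0.84, 2.19], [0.05, 2.79], [-1.13, 4.28], [0.06, 2.93], [-2.69, 2.69]. Speed limits (rad/s): [2.22, 2.22, 2.79, 3.14, 3.14, 3.14].

## Interface

Orientations are given as [roll, pitch, yaw] about the fixed x, y, z axes, in that order (R = Rz(yaw) Ry(pitch) Rx(roll)).
In Python, from cell import env, read_camera, search_frame, cut_out gives the robot as it stands. The module is installed in compiled form; this text tells all that it offers.
- The arm moves only by the tool move_arm, never from a script. Its argument "commands" is a list of rows, each a list of 3 entries, a list of its own where there are three numbers: the shift along the world's x, y, z normalised to -1 to 1, where 1 is 0.03 m, then the turn about the world's z normalised to -1 to 1, where 1 is 0.08 rad, then the opening, from -1 (shut) to 1 (fully open), so that 0 is half open. A call has 1 to 20 rows; each row shifts and turns the commanded pose from where the row before left it; what a row does not reach is not made up. A row lasts 1/12 s, in which the tool goes at most 41.7 mm and 7.16 degrees, less where a joint would pass 70% of its speed; a pose out of reach is approached as far as the arm can. A call with a number of a shift or a turn outside -1 to 1 is refused whole. A call with a gripper value outside its range is refused whole. The fingers move at their own pace and stop on an object; the grip force is fixed at half the most. Time passes only in rows, so rows that do not move let the fingers close. It gives the time, the measured TCP pose, the force, the opening and the grip force at its end, in the units of the state.
- env.state(): the state, without advancing time (a new reading comes with each control period).
- read_camera(name): name is "scene" or "side" or "wrist"; returns a dict with "image" (480x640x3 uint8, red, green, blue), "fx", "fy", "cx", "cy" (pixels), "rvec" (rotation vector, rad) and "tvec" (3), from world to camera coordinates, as OpenCV has them. Camera axes: x right, y down, z forward; pixel columns grow to the right and rows downward; lengths in mm; the calibration is good to about 2 mm. A picture is of the moment at which its call begins. There is no depth.
- env.job_done(): hands the job in; it is judged then, once.
Trained networks look in a picture, given as the dict that the camera call returned (one of the last four; its "shot" number tells which), for a name from the list of things; names that differ only in an ending like _2 or _b are one class to them, and where a whole thing is asked for, a point or a joint stands for the part that bears it (a point fixed in the world has none). Each returns a list of dicts, best first, with "confidence" (0 to 1); they miss things now and then, are a little off and sometimes report something else, mostly with a low value. They report only what shows in the picture. A call takes as long as a camera call.
- search_frame(thing, picture): "at" ([column, row] in pixels, amid what is visible of it).
- cut_out(thing, picture): "region" (480x640 bool, what is visible of it) and "at" ([column, row] in pixels, amid what is visible of it).
The state is a dict: "t": time; "joints": joint angles; "qvel": joint speeds; "tau": joint torques, N m; "eef_pos": TCP position; "tcp_rot": TCP orientation; "ft_force": force on the tool from outside, world axes, zero at the start; "moment": the same for the moment, N m; "opening": opening from 0.0 (shut) to 1.0 (fully open); "grip_force": force on a finger pad.
Only numpy, scipy, OpenCV 4.12 (cv2) and the standard library are available. Lean on these libraries where they do the work, as an engineer would, in place of code of your own. Each camera call takes 0.05 s, during which the arm holds its last target. There are 200 camera calls.

## Working session

There is one attempt and no reset: what is moved stays moved. The work goes in short steps, Python scripts to look and compute and a tool call to move; the robot and the scene stay as the last step left them, time stands still between calls to the robot, and variables do not carry over. Pictures are saved under pics/ and viewed, at most 10 in all, crops included, and the job is handed in when it is done.

Besides the shell and the picture viewer there is one more tool, called by a JSON object that holds its "op" and its "data". move_arm: Moves the arm, as the interface text tells. Its arguments: {"type":"object","properties":{"commands":{"type":"array","items":{"type":"array"}}},"required":["commands"]}

```bash
mkdir -p pics; cat > h.py <<'E'
import numpy as np, cv2
from cell import env, read_camera, search_frame, cut_out
def pt(p, uv, z):
    R,_=cv2.Rodrigues(np.array(p["rvec"],float)); t=np.array(p["tvec"],float).ravel()
    d=R.T@np.array([(uv[0]-p["cx"])/p["fx"],(uv[1]-p["cy"])/p["fy"],1]); c=-R.T@t
    return c+d*(z-c[2])/d[2]
def proj(p,X):
    K=np.array([[p["fx"],0,p["cx"]],[0,p["fy"],p["cy"]],[0,0,1]],float)
    return cv2.projectPoints(np.array(X,float).reshape(-1,3),np.array(p["rvec"],float),np.array(p["tvec"],float),K,None)[0].reshape(-1,2)
E
python3 - <<'E'
from h import *
s=env.state(); print(s["t"],s["eef_pos"],s["tcp_rot"],s["opening"],s["ft_force"])
for n in ["scene","side"]:
    p=read_camera(n); cv2.imwrite(f"pics/{n}0.png",p["image"][:,:,::-1])
    for th,z in [("jog_top",92),("cycle",92),("pin_top",115)]:
        for r in search_frame(th,p)[:3]: print(n,th,r["confidence"],r["at"],pt(p,r["at"],z).round(1))
E
```

```text
0.0 [222.94594695 583.84458414 404.16648583] [-3.14050747e+00 -1.07929866e-04  2.77674438e+00] 0.9987478445604169 [-0.1976705   0.02972907  0.32534404]
scene jog_top 0.84 [348.2, 142.0] [463.2 115.2  92. ]
scene cycle 0.63 [287.3, 168.3] [488.6   8.4  92. ]
scene pin_top 0.7 [383.7, 225.2] [666.1  77.5 115. ]
side jog_top 0.73 [176.1, 302.6] [449.6 112.3  92. ]
side cycle 0.69 [238.1, 334.3] [476.7   8.2  92. ]
side pin_top 0.59 [267.9, 253.0] [588.9  70.6 115. ]
```

View pics/scene0.png

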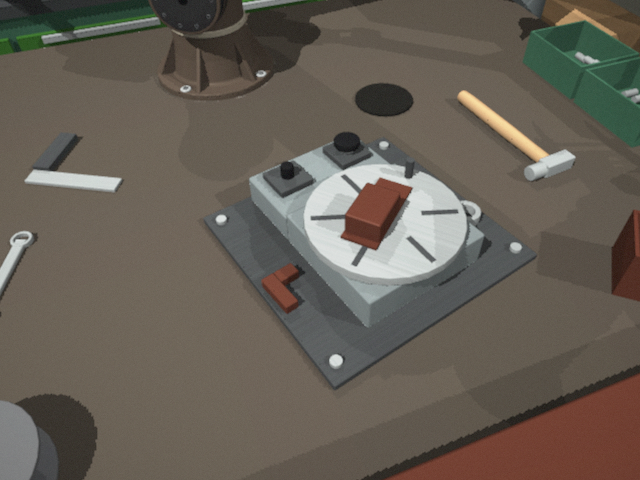

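View pics/side0.png

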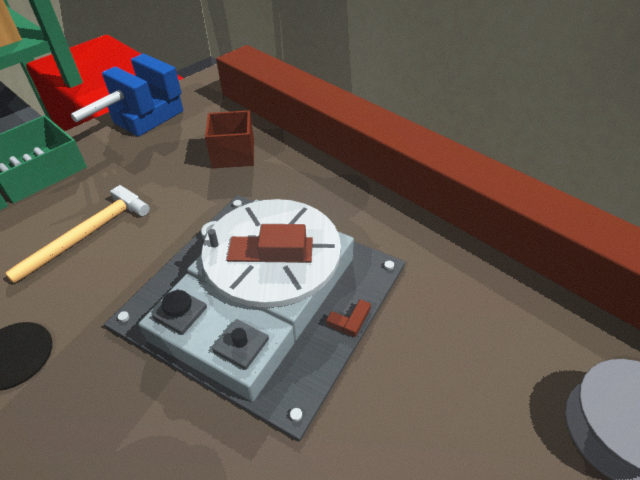

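The jog mushroom head is at (347,140) in the scene view and (177,302) in the side view. The cycle plunger is at (287,170) and (239,337). The real pin is at (409,168) and (212,237), so the network's pin hits were wrong. I'll refine the head position by triangulating from both views.

```bash
python3 - <<'E'
from h import *
P=[read_camera(n) for n in ["scene","side"]]
def M(p):
    R,_=cv2.Rodrigues(np.array(p["rvec"],float)); K=np.array([[p["fx"],0,p["cx"]],[0,p["fy"],p["cy"]],[0,0,1]])
    return K@np.c_[R,np.array(p["tvec"],float).ravel()]
def tri(a,b):
    X=cv2.triangulatePoints(M(P[0]),M(P[1]),np.array(a,float).reshape(2,1),np.array(b,float).reshape(2,1)).ravel(); return X[:3]/X[3]
boxes={"jog":[(347,142),(177,302)],"cyc":[(287,170),(239,337)],"pin":[(409,168),(212,237)]}
for k,b in boxes.items():
    cs=[]
    for p,(u,v) in zip(P,b):
        g=p["image"].max(2); m=(g<38).astype(np.uint8)
        n,l,st,c=cv2.connectedComponentsWithStats(m)
        w=min((i for i in range(1,n) if st[i,4]>20),key=lambda i:np.hypot(*(c[i]-(u,v))))
        cs.append(c[w]); print(k,st[w],c[w].round(1))
    print(k,"tri",tri(*cs).round(1))
print("pin hand",tri(*boxes["pin"]).round(1))
for th in ["jog_top","cycle"]:
    r=[cut_out(th,p)[0] for p in P]; print(th,[(x["region"].sum(),x["at"]) for x in r],tri(r[0]["at"],r[1]["at"]).round(1))
C=np.array([455,114,92.]);a=np.linspace(0,6.3,80)
out=[]
for p,(u,v) in zip(P,boxes["jog"]):
    im=cv2.resize(p["image"][v-40:v+40,u-40:u+40,::-1],(400,400),interpolation=cv2.INTER_NEAREST)
    q=(proj(p,np.c_[C[0]+21*np.cos(a),C[1]+21*np.sin(a),a*0+92])-[u-40,v-40]+.5)*5
    cv2.polylines(im,[q.astype(np.int32)],True,(0,255,0)); out.append(im)
cv2.imwrite("pics/ov.png",np.hstack(out))
E
```

```text
jog [334 138  26  14 126] [347.8 146.9]
jog [163 309  12   8  32] [168.5 313.1]
jog tri [438.5 126.1  63. ]
cyc [281 165  13  14 127] [287.3 172.7]
cyc [163 309  12   8  32] [168.5 313.1]
cyc tri [448.8  51.3  81.9]
pin [391 105  20  11  27] [400.9 111.1]
pin [163 309  12   8  32] [168.5 313.1]
pin tri [449.  179.3  88.7]
pin hand [559.8 170.1  98.5]Traceback (most recent call last):
  File "<stdin>", line 19, in <module>
IndexError: list index out of range
```

```bash
cat >> h.py <<'E'
def M(p):
    R,_=cv2.Rodrigues(np.array(p["rvec"],float)); K=np.array([[p["fx"],0,p["cx"]],[0,p["fy"],p["cy"]],[0,0,1]])
    return K@np.c_[R,np.array(p["tvec"],float).ravel()]
def tri(P,a,b):
    X=cv2.triangulatePoints(M(P[0]),M(P[1]),np.array(a,float).reshape(2,1),np.array(b,float).reshape(2,1)).ravel(); return X[:3]/X[3]
E
python3 - <<'E'
from h import *
P=[read_camera(n) for n in ["scene","side"]]
print("jog",tri(P,(348.2,142),(176.1,302.6)),"cyc",tri(P,(287.3,168.3),(238.1,334.3)))
for th in ["jog_top","cycle"]:
    for p in P: print(th,[(x["confidence"],x["region"].sum(),x["at"]) for x in cut_out(th,p)[:2]])
C=np.array([456,113.5,92.]);a=np.linspace(0,6.3,80)
out=[]
for p,(u,v) in zip(P,[(347,142),(177,302)]):
    im=cv2.resize(p["image"][v-40:v+40,u-40:u+40,::-1],(400,400),interpolation=cv2.INTER_NEAREST)
    im=cv2.convertScaleAbs(im,alpha=2)
    q=(proj(p,np.c_[C[0]+21*np.cos(a),C[1]+21*np.sin(a),a*0+92])-[u-40,v-40]+.5)*5
    cv2.polylines(im,[q.astype(np.int32)],True,(0,255,0)); out.append(im)
cv2.imwrite("pics/ov.png",np.hstack(out))
E
```

```text
jog [451.96836017 119.8991485   82.7552409 ] cyc [479.02517091  11.62373461  84.40927971]
jog_top [(0.88, np.int64(428), [345.2, 143.7])]
jog_top [(0.76, np.int64(616), [173.6, 302.9])]
cycle [(0.65, np.int64(222), [289.4, 168.2])]
cycle [(0.69, np.int64(667), [175.9, 300.7]), (0.61, np.int64(239), [238.7, 335.3])]
```

View pics/ov.png

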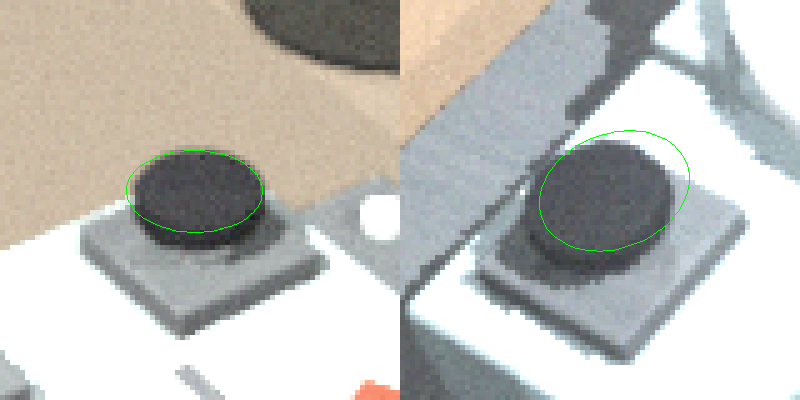

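The top faces are centred near crop (199,191) in the scene view and (202,198) in the side view. My test circle is about 5 mm off.

```bash
python3 - <<'E'
from h import *
P=[read_camera(n) for n in ["scene","side"]]
a=(346.3,139.7);b=(176.9,301.1)
print(tri(P,a,b),pt(P[0],a,92),pt(P[1],b,92))
s=env.state();print(s["t"],s["eef_pos"],s["joints"])
E
```

```text
[452.71086826 116.37817896  88.74527091] [456.70554626 114.73226033  92.        ] [451.84791022 113.68904178  92.        ]
0.95 [222.93901584 583.88864102 404.77631544] [ 1.10042305e+00  4.90885748e-01  1.55888111e+00  2.48478427e-05
  1.09170945e+00 -1.05613224e-01]
```

{"op": "move_arm", "data": {"commands": [[[0.48, -0.98, -0.17], 0, -1], [[0.48, -0.98, -0.17], 0, -1], [[0.48, -0.98, -0.17], 0, -1], [[0.48, -0.98, -0.17], 0, -1], [[0.48, -0.98, -0.17], 0, -1], [[0.48, -0.98, -0.17], 0, -1], [[0.48, -0.98, -0.17], 0, -1], [[0.48, -0.98, -0.17], 0, -1], [[0.48, -0.98, -0.17], 0, -1], [[0.48, -0.98, -0.17], 0, -1], [[0.48, -0.98, -0.17], 0, -1], [[0.48, -0.98, -0.17], 0, -1], [[0.48, -0.98, -0.17], 0, -1], [[0.48, -0.98, -0.17], 0, -1], [[0.48, -0.98, -0.17], 0, -1], [[0.48, -0.98, -0.17], 0, -1], [[0, 0, 0], 0, -1], [[0, 0, 0], 0, -1]]}}

```text
t: 2.45
eef_pos: [453.9, 112.3, 322.9]
tcp_rot: [-3.142, -0.0, 2.774]
ft_force: [-0.0, -0.4, -0.3]
opening: 0.003
grip_force: 0.0
```

{"op": "move_arm", "data": {"commands": [[[0, 0.07, -0.6], 0, -1], [[0, 0, -0.57], 0, -1], [[0, 0, 0], 0, -1]]}}

```text
t: 2.7
eef_pos: [452.5, 116.4, 286.3]
tcp_rot: [-3.14, -0.003, 2.778]
ft_force: [-1.4, -0.3, -0.5]
opening: 0.005
grip_force: 0.0
```

```bash
python3 - <<'E'
from h import *
P=[read_camera(n) for n in ["scene","side"]]
out=[]
for p,(u,v) in zip(P,[(347,142),(177,302)]):
    im=cv2.resize(p["image"][v-50:v+50,u-50:u+50,::-1],(400,400),interpolation=cv2.INTER_NEAREST)
    out.append(cv2.convertScaleAbs(im,alpha=2))
cv2.imwrite("pics/tip.png",np.hstack(out)); cv2.imwrite("pics/side1.png",P[1]["image"][:,:,::-1])
s=env.state();print(s["t"],s["eef_pos"],s["ft_force"])
E
```

```text
2.8 [453.10642317 116.35985942 288.26421084] [0.05626565 0.52273948 0.17753826]
```

View pics/tip.png

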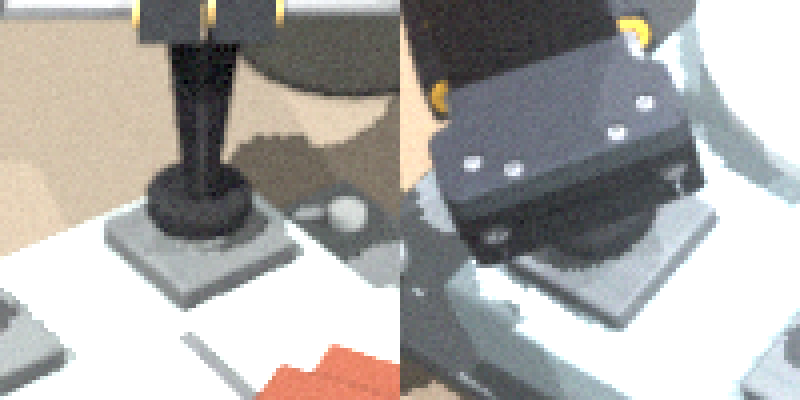

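The fingertips are centred over the mushroom head at crop (203,185), about 6 mm above it and clear of the narrow button. Next I press it.

{"op": "move_arm", "data": {"commands": [[[0, 0, -0.33], 0, -1], [[0, 0, 0], 0, -1], [[0, 0, 0], 0, -1]]}}

```text
t: 3.05
eef_pos: [453.5, 116.1, 279.2]
tcp_rot: [3.141, 0.001, 2.777]
ft_force: [1.0, 2.6, 3.7]
opening: 0.006
grip_force: 2.1
```

{"op": "move_arm", "data": {"commands": [[[0, 0, -0.04], 0, -1], [[0, 0, 0], 0, -1], [[0, 0, 0], 0, -1], [[0, 0, 0], 0, -1], [[0, 0, 0], 0, -1], [[0, 0, 0], 0, -1], [[0, 0, 0], 0, -1], [[0, 0, 0], 0, -1], [[0, 0, 0], 0, -1], [[0, 0, 0], 0, -1], [[0, 0, 0], 0, -1], [[0, 0, 0], 0, -1]]}}

```text
t: 4.05
eef_pos: [453.5, 115.7, 277.4]
tcp_rot: [3.141, 0.001, 2.777]
ft_force: [1.3, 3.4, 4.6]
opening: 0.001
grip_force: 2.6
```

```bash
python3 - <<'E'
from h import *
p=read_camera("scene"); cv2.imwrite("pics/mid.png",p["image"][:,:,::-1])
s=env.state();print(s["t"],s["eef_pos"],s["ft_force"])
E
```

```text
4.1 [453.52909029 115.68061708 277.41683155] [0.01253527 3.26473465 5.25469939]
```

View pics/mid.png

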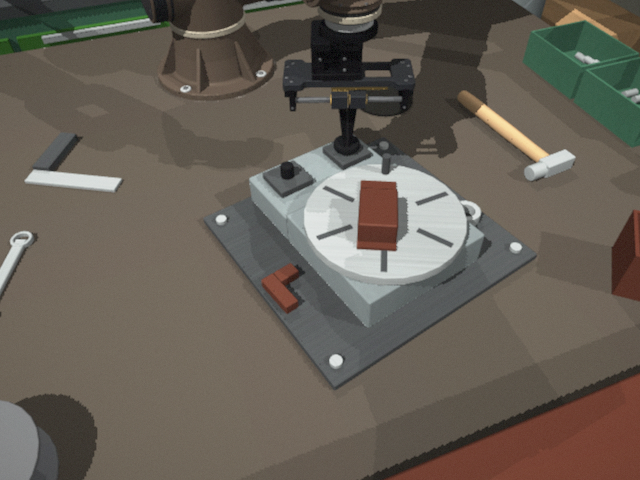

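Part-way through the hold, the platter is turning: the pin has gone from (409,168) to (386,163) and the gripper is on the jog head only. I keep holding, then release at about t = 5.87 s.

{"op": "move_arm", "data": {"commands": [[[0, 0, 0], 0, -1], [[0, 0, 0], 0, -1], [[0, 0, 0], 0, -1], [[0, 0, 0], 0, -1], [[0, 0, 0], 0, -1], [[0, 0, 0], 0, -1], [[0, 0, 0], 0, -1], [[0, 0, 0], 0, -1], [[0, 0, 0], 0, -1], [[0, 0, 0], 0, -1], [[0, 0, 0], 0, -1], [[0, 0, 0], 0, -1], [[0, 0, 0], 0, -1], [[0, 0, 0], 0, -1], [[0, 0, 0], 0, -1], [[0, 0, 0], 0, -1], [[0, 0, 0], 0, -1], [[0, 0, 0], 0, -1], [[0, 0, 0], 0, -1], [[0, 0, 0], 0, -1]]}}

```text
t: 5.77
eef_pos: [453.5, 115.7, 277.4]
tcp_rot: [3.141, 0.001, 2.777]
ft_force: [1.7, 3.2, 4.6]
opening: 0.005
grip_force: 2.6
```

{"op": "move_arm", "data": {"commands": [[[0, 0, 0], 0, -1], [[0, 0, 1], 0, -1], [[0, 0, 1], 0, -1], [[0, 0, 1], 0, -1], [[0, 0, 1], 0, -1], [[0, 0, 0], 0, -1], [[0, 0, 0], 0, -1], [[0, 0, 0], 0, -1]]}}

```text
t: 6.43
eef_pos: [452.9, 115.4, 396.3]
tcp_rot: [-3.141, -0.001, 2.777]
ft_force: [-0.3, -0.4, -0.6]
opening: 0.002
grip_force: 0.0
```

```bash
python3 - <<'E'
from h import *
p=read_camera("scene"); cv2.imwrite("pics/end.png",p["image"][:,:,::-1])
s=env.state();print(s["t"],s["eef_pos"],s["ft_force"])
X0=pt(p,(409,161),115)
print("pin0",X0)
E
```

```text
6.4833 [453.05002454 115.46646343 395.89016754] [-0.54361018  0.00703458 -0.55013551]
pin0 [564.40488242 164.95136346 115.        ]
```

View pics/end.png

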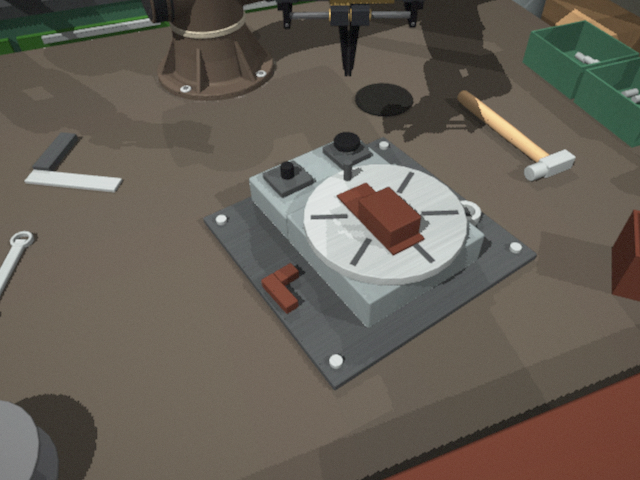

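The pin now sits at (348,166), with its top near (348,165), and the platter slots line up again one spacing (60°) on. Both buttons are up and the gripper is well clear. I'll measure the pin's chord and hand in.

```bash
python3 - <<'E'
from h import *
p=read_camera("scene"); a=pt(p,(409,162),115); b=pt(p,(348,166),115); print("chord",np.linalg.norm(a-b))
print(env.job_done())
E
```

```text
chord 86.14034117114619
the job is handed in; nothing more can be done
None
```

I held the jog button down for about 3 s and released it. The platter turned about a sixth of a turn (pin moved roughly 86 mm, against 90 mm for an exact sixth). I didn't touch the weld cycle button, the arm is clear, and the job is handed in.

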